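Lock the open cover latch of the studio's air filter

TASK

The cover of the bench air filter is held by two round slotted latches, and one was left open after the filter change: its slot runs along the cover's long side instead of across it. Take the flat-handled blade key from the stand, put its blade in the open latch's slot and turn it a quarter turn clockwise (seen from above) until it stops. Then put the key back in its own place in the stand, standing upright with the blade down in its pocket, and let go.

Things in the scene. Friction and masses are not known exactly. Their poses are not given: they have to be found in the camera images.
- key: Blade key, 88 mm tall, 60-130 g, upright in the stand. Origin: centre of the blade's lower edge; z up, x along the blade. Steel blade 40 (x) x 5 (y) x 20 mm tall; flange disc 44 across at z 20-25; neck 18 across to z 38; flat black handle 46 (x) x 12 (y) at z 38-88: pinch it across y. Same either way round. It hangs by its flange on the stand's top, so its origin is then 15 mm above the table.
- stand: Fixed plain wooden block 190 (x) x 70 (y) x 35 mm tall; origin: centre of its underside. Two pockets, centres 50 mm either side of the middle along x, each 54 (x) x 17 (y) mm, 30 deep, blade lying along x. One holds the blade key, the other a pin key with a round knob (38 mm across, top 81 mm above the table), not wanted; which is where varies.
- latch_slot (a point): Open latch: slot centre, level with its top face, 98 mm above the table; z up, x along the slot; turns with it. Steel disc 54 mm across, 18 tall, on the cover of a fixed box 200 x 280 x 80 mm. Slot runs right across, 14 deep, 10 wide, flared to 19 over the top 4.5 mm; the blade has 7 degrees of play each way. The twin latch 170 mm away is already locked; which side varies.
- latch (a joint): Open latch's angle, rad: 0 open (slot along the cover's long side), grows clockwise seen from above, hard stop at 1.571 (locked: slot across the cover, in line with the two small black ribs beside it). Starts between 0 and 0.25; friction about 0.12 N m, stays where it is left.

How it is judged:
By the outcome, as a careful person would: the job done as asked, in the order asked, and still so for the second after the job is handed in, with the robot touching nothing.
It also fails if it takes over 59 s, if anything falls off the work surface, if the arm or the gripper's body presses on something with over 40 N, if the wrist force passes 120 N, or if a joint passes its speed limit or range.

ROBOT

A 7-joint arm with a two-finger parallel gripper is mounted at the origin on the work surface. World frame = base frame: x ahead of the robot, y to its left, z up, the work surface at z = 0. Lengths are in m, angles in rad, forces in N, time in s.
With the tool pointing down it reaches from about 0.4 to 0.85 m from the base axis. Payload 10.4 kg.
Tool frame: the origin (TCP) lies on the centre line of the jaws, within the pads' length; the fingertips stand r.finger_overhang ahead of it and the grasp point (between the pads) lies 5 mm behind it (r.finger_overhang is the distance from the TCP to the fingertips, in m); z points along the fingers, y is the line along which they close (so a half turn about z gives the same grasp; the last joint's range is limited). The gripper opens to 87 mm and grips with 3 to 60 N. Pads are 19 mm wide; open, the fingers measure 117 mm over their backs; the gripper's body (75 mm by 190 mm) begins 51 mm behind the grasp point.
Start: joints at [-1.248, 0.332, -0.065, 1.46, 0.022, 1.35, -0.088], TCP at [0.212, 0.588, 0.237] pointing down, gripper open.
Joint ranges: [-2.6, 2.6], [-0.5, 2.12], [-1.47, 1.34], [0.16, 2.42], [-1.27, 4.41], [0.06, 2.06], [-2.6, 2.6]. Speed limits (rad/s): [2.22, 2.22, 2.79, 2.79, 3.14, 3.14, 3.14].

INTERFACE

Orientations are given as a unit quaternion [x, y, z, w].
In Python, from bench import read_state, viewer, r gives the robot as it stands.
- The arm moves only by the tool carry_out, never from a script. Its argument "moves" is a list of rows, each a list of 6 numbers: the shift along the tool's x, y, z in units of 40 mm (1.0 is 40 mm), then the turn, a rotation vector about the tool's x, y, z in units of 8 degrees (1.0 is 8 degrees). A call has 1 to 20 rows; each row shifts and turns the commanded pose from where the row before left it, along the tool's axes as they then stand; what a row does not reach is not made up. A row lasts 1/8 s, in which the tool goes at most 62.5 mm and 10.7 degrees, less where a joint would pass 70% of its speed; a pose out of reach is approached as far as the arm can. A call is refused whole if a number of a shift passes 1 or a number of a turn 1, either way. A call with a gripper value outside its range is refused whole. "fingers" is the finger opening in mm, from 0 to 87, set as the call begins (left out, the last holds). The fingers move at their own pace and stop on an object; "force" is the grip in N (left out, the last holds). Time passes only in rows, so rows that do not move let the fingers close. It gives the time, the measured TCP pose, the force, the opening and the grip force at its end, in the units of the state.
- read_state(): the state, without advancing time (a new reading comes with each control period).
- viewer.camera(name): name is "scene" or "top" or "wrist"; returns a dict with "pixels" (480x640x3 uint8, red, green, blue), "range_z" (480x640 float32, m along the optical axis (not along the pixel's ray), 0 where there is no reading), "fx", "fy", "cx", "cy" (pixels), "xyz" and "orientation" of the camera in the world. Camera axes: x right, y down, z forward; pixel columns grow to the right and rows downward; lengths in m; the calibration is good to about 2 mm. A picture is of the moment at which its call begins.
- r.close_job(): hands the job in; it is judged then, once.
The state is a dict: "time": time; "joint_positions": joint angles; "joint_vel": joint speeds; "joint_torque": joint torques, N m; "ee_pos": TCP position; "eef_rot": TCP orientation; "ft_force": force on the tool from outside, world axes, zero at the start; "torque": the same for the moment, N m; "width": finger opening in m; "grip_force": force on a finger pad.
Only numpy, scipy, OpenCV 4.12 (cv2) and the standard library are available. Lean on these libraries where they do the work, as an engineer would, in place of code of your own. Each camera call takes 0.05 s, during which the arm holds its last target. There are 200 camera calls.

## Working session

There is one attempt and no reset: what is moved stays moved. The work goes in short steps, Python scripts to look and compute and a tool call to move; the robot and the scene stay as the last step left them, time stands still between calls to the robot, and variables do not carry over. Pictures are saved under pics/ and viewed, at most 10 in all, crops included, and the job is handed in when it is done.

Besides the shell and the picture viewer there is one more tool, called after "Call:" as a command line: name --pt "numbers of a row" for each row, then --argument value for the rest. carry_out: Moves the arm, as the interface text tells. Its arguments: {"type":"object","properties":{"moves":{"type":"array","items":{"type":"array","items":{"type":"number"}}},"fingers":{"type":"number"},"force":{"type":"number"}},"required":["moves"]}

```bash
mkdir -p pics; cat > h.py <<'E'
import numpy as np, cv2
from scipy.spatial.transform import Rotation as R
from bench import read_state, viewer, r
def cam(n):
    c=viewer.camera(n); v,u=np.mgrid[0:480,0:640]; z=c["range_z"]
    p=np.stack([(u-c["cx"])/c["fx"]*z,(v-c["cy"])/c["fy"]*z,z],-1)
    c["P"]=R.from_quat(c["orientation"]).apply(p.reshape(-1,3)).reshape(480,640,3)+np.array(c["xyz"])
    return c
def save(c,f,crop=None,k=1):
    im=c["pixels"][...,::-1]
    if crop: a,b,d,e=crop; im=im[b:e,a:d]
    cv2.imwrite("pics/"+f,cv2.resize(im,None,fx=k,fy=k,interpolation=cv2.INTER_CUBIC))
def st():
    s=read_state(); print({k:np.round(s[k],4).tolist() for k in("time","ee_pos","eef_rot","ft_force","torque","width","grip_force","joint_positions")}); return s
E
python3 - <<'E'
from h import *
c=cam("top"); save(c,"top1.png"); np.save("top.npy",c["P"]); print(c["xyz"],c["orientation"],c["fx"],r.finger_overhang); st()
E
```

```text
[ 0.44541852 -0.06684226  1.01012195] [-0.69788257  0.71521915 -0.03136012  0.0209292 ] 509.5949843685614 0.014
{'time': 0.05, 'ee_pos': [0.2117, 0.5877, 0.2357], 'eef_rot': [0.172, 0.9851, -0.0007, -0.0001], 'ft_force': [-0.167, -0.3676, -0.1967], 'torque': [0.03, -0.0429, -0.0258], 'width': 0.087, 'grip_force': 0.0, 'joint_positions': [-1.2476, 0.3329, -0.0647, 1.461, 0.0216, 1.3499, -0.0885]}
```

View pics/top1.png

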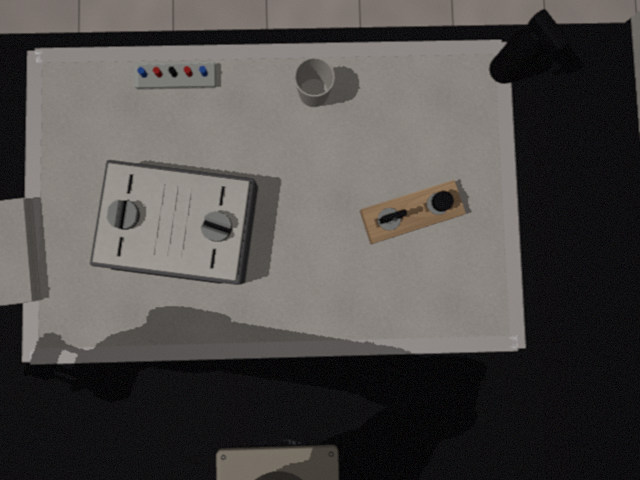

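The top view shows the open latch at about (218,226), with its slot along the cover's long side, and the locked twin at (123,214). The blade key is at (392,216) in the stand's left pocket, and the pin key's knob is at (442,201).

```bash
python3 - <<'E'
from h import *
c=cam("top"); P=c["P"]; Z=P[...,2]
def sel(u0,v0,u1,v1,z0,z1):
    m=np.zeros(Z.shape,bool); m[v0:v1,u0:u1]=True
    return m&(Z>z0)&(Z<z1)
def rep(n,m):
    q=P[m][:,:2].astype(np.float32); (cx,cy),s,a=cv2.minAreaRect(q)
    print(n,m.sum(),P[m].mean(0).round(4),"rect",round(cx,4),round(cy,4),np.round(s,4),round(a,1), cv2.boxPoints(((cx,cy),s,a)).round(3).tolist())
rep("handle",sel(370,195,418,235,.085,.12))
rep("flange",sel(370,195,418,235,.037,.045))
rep("standtop",sel(350,170,475,250,.028,.045))
rep("knob",sel(420,180,465,225,.07,.095))
m=sel(195,205,242,250,.09,.11); rep("latch",m)
rep("latchfloor",sel(200,208,236,244,.081,.0925))
rep("cover",sel(80,150,265,295,.07,.09))
rep("twin",sel(100,195,147,235,.092,.11))
# slot by darkness
g=c["pixels"].mean(-1); mm=np.zeros(Z.shape,bool); mm[208:245,200:237]=True
d=mm&(g<60); rep("dark",d)
print(np.isfinite(Z).all(),(Z==0).sum())
E
```

```text
handle 185 [ 0.5476 -0.2232  0.1018] rect 0.5483 -0.2241 [0.0129 0.0458] 16.8 [[0.5360000133514404, -0.20399999618530273], [0.5490000247955322, -0.24799999594688416], [0.5609999895095825, -0.24400000274181366], [0.5479999780654907, -0.20000000298023224]]
flange 410 [ 0.5516 -0.2312  0.0392] rect 0.5558 -0.2355 [0.0749 0.0918] 0.9 [[0.5180000066757202, -0.1899999976158142], [0.5189999938011169, -0.28200000524520874], [0.593999981880188, -0.2809999883174896], [0.5929999947547913, -0.1889999955892563]]
standtop 2885 [ 0.5604 -0.2678  0.0358] rect 0.5626 -0.2725 [0.0704 0.1912] 16.3 [[0.5019999742507935, -0.19099999964237213], [0.5559999942779541, -0.37400001287460327], [0.6230000257492065, -0.3540000021457672], [0.5699999928474426, -0.17100000381469727]]
knob 337 [ 0.5755 -0.3187  0.0805] rect 0.5758 -0.3195 [0.037 0.036] 37.8 [[0.550000011920929, -0.31700000166893005], [0.5720000267028809, -0.3449999988079071], [0.6010000109672546, -0.32199999690055847], [0.5789999961853027, -0.2939999997615814]]
latch 549 [0.5363 0.0967 0.0974] rect 0.5364 0.0975 [0.05   0.0507] 69.0 [[0.5040000081062
[... 456 characters left out ...]
07 [0.2795 0.1994] 81.2 [[0.42899999022483826, 0.057999998331069946], [0.6259999871253967, 0.027000000700354576], [0.6690000295639038, 0.30399999022483826], [0.47200000286102295, 0.33399999141693115]]
twin 569 [0.5619 0.265  0.0972] rect 0.5623 0.2652 [0.0526 0.0498] 80.9 [[0.5339999794960022, 0.24300000071525574], [0.5830000042915344, 0.23499999940395355], [0.5910000205039978, 0.28700000047683716], [0.5419999957084656, 0.29499998688697815]]
dark 171 [0.5342 0.0933 0.0901] rect 0.4926 0.0283 [0.2107 0.0267] 56.4 [[0.4230000078678131, -0.052000001072883606], [0.4449999928474426, -0.06700000166893005], [0.5619999766349792, 0.10899999737739563], [0.5400000214576721, 0.12300000339746475]]
True 0
```

Call:
carry_out --pt "-0.84 -0.63 0 0 0 0" --pt "-0.84 -0.63 0 0 0 0" --pt "-0.84 -0.63 0 0 0 0" --pt "-0.84 -0.63 0 0 0 0" --pt "-0.84 -0.63 0 0 0 0" --pt "-0.84 -0.63 0 0 0 0" --pt "-0.84 -0.63 0 0 0 0" --pt "-0.84 -0.63 0 0 0 0" --pt "-0.84 -0.63 0 0 0 0" --pt "-0.84 -0.63 0 0 0 0" --pt "-0.84 -0.63 0 0 0 0" --pt "-0.84 -0.63 0 0 0 0" --pt "-0.84 -0.63 0 0 0 0" --pt "-0.84 -0.63 0 0 0 0" --pt "0 0 0 0 0 1" --pt "0 0 0 0 0 1" --pt "0 0 0 0 0 1" --pt "0 0 0 0 0 1" --pt "0 0 0 0 0 1" --pt "0 0 0 0 0 1"

```text
time: 2.6
ee_pos: [0.5346, 0.0966, 0.2362]
eef_rot: [0.56, 0.829, -0.0, -0.0]
ft_force: [-0.1, -0.8, 0.0]
width: 0.0871
grip_force: 0.0
```

```bash
python3 - <<'E'
from h import *
c=cam("wrist"); save(c,"w1.png"); s=st(); print(c["xyz"],R.from_quat(s["eef_rot"]).as_matrix()[:,0])
E
```

```text
{'time': 2.65, 'ee_pos': [0.5346, 0.0966, 0.2362], 'eef_rot': [0.5626, 0.8268, -0.0002, -0.0002], 'ft_force': [-0.1154, -0.6543, -0.4538], 'torque': [-0.0984, 0.0329, -0.0685], 'width': 0.087, 'grip_force': 0.0, 'joint_positions': [-0.6591, 0.151, 0.4418, 1.7014, -0.0667, 1.3047, 0.1718]}
[0.50804752 0.16361209 0.38463738] [-3.67069711e-01  9.30193430e-01  1.02858105e-04]
```

View pics/w1.png

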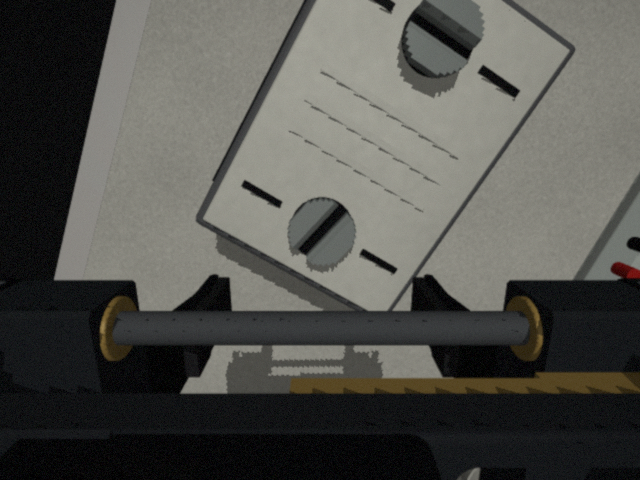

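The wrist view shows the open latch at (322,234) with its slot running from about (300,253) to (345,207). Its ribs are at (262,193) and (378,262).

```bash
python3 - <<'E'
from h import *
c=cam("wrist"); g=c["pixels"].mean(-1); P=c["P"]; Rm=R.from_quat(c["orientation"]).as_matrix(); o=np.array(c["xyz"])
def onplane(m,z):
    v,u=np.nonzero(m); d=np.stack([(u-c["cx"])/c["fx"],(v-c["cy"])/c["fy"],np.ones(len(u))],-1)@Rm.T
    return (o+d*((z-o[2])/d[:,2])[:,None])[:,:2]
def rep(n,q):
    q=q.astype(np.float32);(cx,cy),s,a=cv2.minAreaRect(q); e=np.linalg.eigh(np.cov(q.T))[1][:,1]
    print(n,len(q),q.mean(0).round(4),"rect",round(cx,4),round(cy,4),np.round(s,4),round(a,1),"pca yaw",np.degrees(np.arctan2(e[1],e[0])).round(1))
box=lambda a,b,d,e:(lambda m:(m.__setitem__((slice(b,e),slice(a,d)),True),m)[1])(np.zeros((480,640),bool))
print("cover z",np.median(P[100:180,380:420,2]))
L=box(284,193,360,274)
top=L&(P[...,2]>.093); rep("disctop",P[top][:,:2]); print(P[top][:,2].mean())
v,u=np.mgrid[0:480,0:640]
inn=(np.hypot(u-322,v-231)<33)
for t in (25,35,50): rep("slot dark%d"%t,onplane(inn&(g<t),.09))
rep("slot depth",P[inn&(P[...,2]<.0925)&(P[...,2]>.06)][:,:2])
ra=box(236,175,288,212)&(g<50); rb=box(354,244,402,278)&(g<50)
A=onplane(ra,.082);B=onplane(rb,.082); rep("ribA",A);rep("ribB",B); print("rib mid",(A.mean(0)+B.mean(0))/2, np.degrees(np.arctan2(*(A.mean(0)-B.mean(0))[::-1])))
E
```

```text
cover z 0.08068689562998871
disctop 2606 [0.5348 0.0973] rect 0.5217 0.1105 [0.0549 0.0951] 43.8 pca yaw 141.9
0.10002647173714126
slot dark25 528 [0.5356 0.0981] rect 0.5355 0.0975 [0.0515 0.0084] 70.6 pca yaw 69.4
slot dark35 575 [0.5356 0.0982] rect 0.525 0.1014 [0.0516 0.0302] 69.1 pca yaw 69.6
slot dark50 671 [0.5353 0.0983] rect 0.5254 0.1012 [0.052  0.0311] 68.3 pca yaw 69.7
slot depth 880 [0.5364 0.0968] rect 0.5385 0.0955 [0.0509 0.0577] 23.9 pca yaw 72.1
ribA 261 [0.4781 0.1054] rect 0.4781 0.1055 [0.0057 0.0348] 80.0 pca yaw 170.9
ribB 223 [0.5924 0.0877] rect 0.5924 0.0876 [0.0053 0.0351] 81.1 pca yaw 171.2
rib mid [0.53523984 0.09654038] 171.19926125767003
```

Call:
carry_out --pt "0 0 0 0 0 0.66" --pt "-0.78 -0.19 0 0 0 0" --pt "-0.78 -0.19 0 0 0 0" --pt "-0.78 -0.19 0 0 0 0" --pt "-0.78 -0.19 0 0 0 0" --pt "-0.78 -0.19 0 0 0 0" --pt "-0.78 -0.19 0 0 0 0" --pt "-0.78 -0.19 0 0 0 0" --pt "-0.78 -0.19 0 0 0 0" --pt "-0.78 -0.19 0 0 0 0" --pt "-0.78 -0.19 0 0 0 0" --pt "0 0 0 0 0 0"

```text
time: 4.2
ee_pos: [0.5519, -0.2268, 0.2363]
eef_rot: [0.596, 0.803, -0.001, 0.0]
ft_force: [0.4, -0.2, -0.8]
width: 0.0868
grip_force: 0.0
```

```bash
python3 - <<'E'
from h import *
c=cam("wrist"); save(c,"w2.png"); s=st(); x=R.from_quat(s["eef_rot"]).as_matrix()[:,0]; print(np.degrees(np.arctan2(x[1],x[0])))
P=c["P"]; m=(P[...,2]>.094)&(P[...,2]<.112)&(np.hypot(P[...,0]-.548,P[...,1]+.224)<.04)
q=P[m][:,:2].astype(np.float32); print(m.sum(),P[m].mean(0),cv2.minAreaRect(q), np.argwhere(m).mean(0))
E
```

```text
{'time': 4.25, 'ee_pos': [0.5524, -0.2248, 0.2362], 'eef_rot': [0.5952, 0.8036, -0.0003, -0.0002], 'ft_force': [0.6151, 0.2842, 0.3562], 'torque': [-0.0252, -0.0029, 0.0106], 'width': 0.0866, 'grip_force': 0.0, 'joint_positions': [-0.2256, 0.3048, 0.6644, 1.5721, -0.1912, 1.3315, 0.7578]}
106.9473685558651
848 [ 0.54662685 -0.22445201  0.10271164] ((0.5470716953277588, -0.22514697909355164), (0.012123401276767254, 0.04542430862784386), 16.232812881469727) [228.89386792 315.18632075]
```

View pics/w2.png

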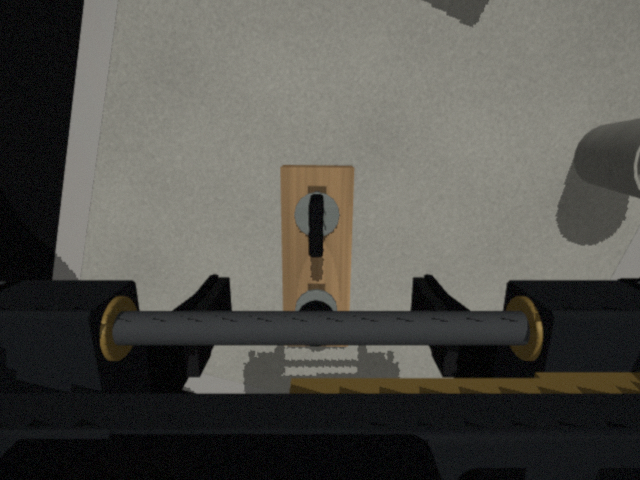

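The handle runs from (316,195) to (316,255), straight below the jaws, and the pin key is at (317,300). I'll correct by 5 mm, go down and grip.

Call:
carry_out --pt "0.03 -0.12 0 0 0 0.06" --pt "0 0 0.5 0 0 0" --pt "0 0 0.7 0 0 0" --pt "0 0 0.8 0 0 0" --pt "0 0 0.8 0 0 0" --pt "0 0 0.7 0 0 0" --pt "0 0 0.5 0 0 0" --pt "0 0 0 0 0 0" --pt "0 0 0 0 0 0"

```text
time: 5.38
ee_pos: [0.5485, -0.2242, 0.0776]
eef_rot: [0.599, 0.801, 0.0, 0.001]
ft_force: [-0.3, -0.3, 0.3]
width: 0.0869
grip_force: 0.0
```

Call:
carry_out --pt "0 0 0 0 0 0" --pt "0 0 0 0 0 0" --pt "0 0 0 0 0 0" --pt "0 0 0 0 0 0" --pt "0 0 0 0 0 0" --pt "0 0 0 0 0 0" --pt "0 0 0 0 0 0" --pt "0 0 0 0 0 0" --fingers 0 --force 20

```text
time: 6.38
ee_pos: [0.5479, -0.2242, 0.0765]
eef_rot: [0.599, 0.801, 0.0, -0.0]
ft_force: [-0.1, -0.5, -0.5]
width: 0.0154
grip_force: 0.0
```

```bash
python3 - <<'E'
from h import *
s=st(); x=R.from_quat(s["eef_rot"]).as_matrix()[:,0]; print(np.degrees(np.arctan2(x[1],x[0])))
E
```

```text
{'time': 6.375, 'ee_pos': [0.5479, -0.2242, 0.0765], 'eef_rot': [0.5988, 0.8009, 0.0, -0.0], 'ft_force': [-0.0999, -0.4928, -0.5027], 'torque': [-0.1144, 0.0012, 0.0067], 'width': 0.0154, 'grip_force': 0.0, 'joint_positions': [-0.1769, 0.4523, 0.6095, 1.7546, -0.2967, 1.0279, 0.8272]}
106.42764293857907
```

Call:
carry_out --pt "0 0 0 0 0 0" --pt "0 0 0 0 0 0" --pt "0 0 0 0 0 0" --pt "0 0 0 0 0 0" --force 50

```text
time: 6.88
ee_pos: [0.5479, -0.2242, 0.0765]
eef_rot: [0.599, 0.801, 0.0, -0.0]
ft_force: [-0.5, -0.2, -0.6]
width: 0.0115
grip_force: 50.0
```

```bash
python3 - <<'E'
from h import *
s=st(); x=R.from_quat(s["eef_rot"]).as_matrix()[:,0]; print(np.degrees(np.arctan2(x[1],x[0])))
E
```

```text
{'time': 6.875, 'ee_pos': [0.5479, -0.2242, 0.0765], 'eef_rot': [0.5988, 0.8009, 0.0, -0.0], 'ft_force': [-0.4532, -0.1554, -0.5596], 'torque': [-0.1101, 0.0464, 0.0444], 'width': 0.0115, 'grip_force': 50.0, 'joint_positions': [-0.1769, 0.4523, 0.6095, 1.7546, -0.2966, 1.0279, 0.8272]}
106.42551626276862
```

Call:
carry_out --pt "0 0 -0.3 0 0 0" --pt "0 0 -0.6 0 0 0" --pt "0 0 -0.8 0 0 0" --pt "0 0 -0.8 0 0 0" --pt "0 0 -0.8 0 0 0" --pt "0 0 -0.7 0 0 0" --pt "0 0 -0.3 0 0 0" --pt "0.6 0.15 0 0 0 0" --pt "0.78 0.2 0 0 0 0" --pt "0.8 0.2 0 0 0 0" --pt "0.8 0.2 0 0 0 0" --pt "0.8 0.2 0 0 0 0" --pt "0.8 0.2 0 0 0 0" --pt "0.8 0.2 0 0 0 0" --pt "0.8 0.2 0 0 0 0" --pt "0.8 0.2 0 0 0 0" --pt "0.6 0.15 0 0 0 0" --pt "0.21 0.07 0 0 0 0" --pt "0 0 0 0 0 0"

```text
time: 9.25
ee_pos: [0.5353, 0.0967, 0.2483]
eef_rot: [0.599, 0.801, -0.0, -0.0]
ft_force: [-0.4, -0.5, -1.0]
width: 0.0119
grip_force: 50.0
```

Call:
carry_out --pt "0 0 0 0 0 0.92" --pt "0 0 0 0 0 0.92" --pt "0 0 0 0 0 0.92" --pt "0 0 0 0 0 0.92" --pt "0 0 0 0 0 0.92" --pt "0 0 0 0 0 0" --pt "0 0 0 0 0 0" --pt "0 0 0 0 0 0"

```text
time: 10.25
ee_pos: [0.5354, 0.0966, 0.2485]
eef_rot: [0.821, 0.571, 0.0, -0.0]
ft_force: [1.0, 0.9, -0.4]
width: 0.0121
grip_force: 50.0
```

```bash
python3 - <<'E'
from h import *
c=cam("wrist"); save(c,"w3.png"); s=st(); M=R.from_quat(s["eef_rot"]).as_matrix(); x=M[:,0]; print(np.degrees(np.arctan2(x[1],x[0])))
print("to go, tool units",(M.T@(np.array([.5355,.0968,.1465])-s["ee_pos"])/.04).round(3))
E
```

```text
{'time': 10.3, 'ee_pos': [0.5354, 0.0967, 0.2485], 'eef_rot': [0.8207, 0.5713, 0.0, -0.0], 'ft_force': [-0.1103, 0.4928, -1.0413], 'torque': [-0.0966, 0.1092, 0.0407], 'width': 0.0118, 'grip_force': 49.9998, 'joint_positions': [-0.7208, 0.1469, 0.5109, 1.6847, -0.0738, 1.3292, -0.5514]}
69.68297138697763
to go, tool units [3.000e-03 2.000e-03 2.551e+00]
```

View pics/w3.png

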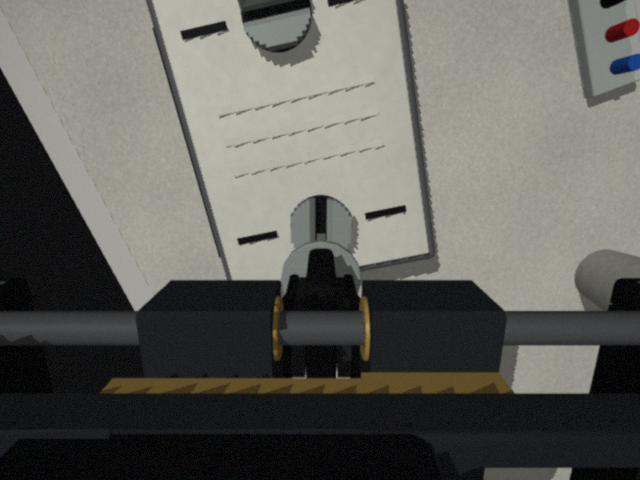

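The slot at column 320, rows 197–245, lines up with the flat handle at column 320. I'll lower the blade.

Call:
carry_out --pt "0 0 0.5 0 0 0" --pt "0 0 0.7 0 0 0" --pt "0 0 0.5 0 0 0" --pt "0 0 0.2 0 0 0" --pt "0 0 0.15 0 0 0" --pt "0 0 0.1 0 0 0" --pt "0 0 0.1 0 0 0" --pt "0 0 0.0 0 0 0" --pt "0 0 0 0 0 0"

```text
time: 11.42
ee_pos: [0.5355, 0.097, 0.1588]
eef_rot: [0.821, 0.571, 0.0, 0.0]
ft_force: [-0.1, 0.3, -0.5]
width: 0.0117
grip_force: 50.0
```

Call:
carry_out --pt "0 0 0.1 0 0 0" --pt "0 0 0.1 0 0 0" --pt "0 0 0.07 0 0 0" --pt "0 0 0 0 0 0" --pt "0 0 0 0 0 0"

```text
time: 12.05
ee_pos: [0.5354, 0.097, 0.1478]
eef_rot: [0.821, 0.571, 0.0, -0.0]
ft_force: [0.7, 0.1, -0.6]
width: 0.0117
grip_force: 50.0
```

Call:
carry_out --pt "0 0 0 0 0 0.5" --pt "0 0 0 0 0 0.5" --pt "0 0 0 0 0 0.5" --pt "0 0 0 0 0 0.5" --pt "0 0 0 0 0 0.5" --pt "0 0 0 0 0 0.5" --pt "0 0 0 0 0 0.5" --pt "0 0 0 0 0 0.5" --pt "0 0 0 0 0 0.5" --pt "0 0 0 0 0 0.5" --pt "0 0 0 0 0 0.5" --pt "0 0 0 0 0 0.5" --pt "0 0 0 0 0 0.5" --pt "0 0 0 0 0 0.5" --pt "0 0 0 0 0 0.5" --pt "0 0 0 0 0 0.5" --pt "0 0 0 0 0 0.5" --pt "0 0 0 0 0 0.5" --pt "0 0 0 0 0 0"

```text
time: 14.42
ee_pos: [0.5356, 0.0966, 0.1479]
eef_rot: [1.0, -0.021, 0.0, 0.0]
ft_force: [0.2, -2.3, -1.2]
width: 0.0115
grip_force: 50.0
```

```bash
python3 - <<'E'
from h import *
s=st(); x=R.from_quat(s["eef_rot"]).as_matrix()[:,0]; print(np.degrees(np.arctan2(x[1],x[0])))
E
```

```text
{'time': 14.425, 'ee_pos': [0.5356, 0.0966, 0.1479], 'eef_rot': [0.9998, -0.0206, 0.0002, 0.0002], 'ft_force': [0.1724, -2.2674, -1.1813], 'torque': [-0.6053, -0.0157, -0.0377], 'width': 0.0115, 'grip_force': 50.0005, 'joint_positions': [-0.846, 0.2545, 0.6736, 1.8196, -0.1743, 1.1269, -1.7249]}
-2.3617655121904986
```

Call:
carry_out --pt "0 0 0 0 0 0.4" --pt "0 0 0 0 0 0.4" --pt "0 0 0 0 0 0.4" --pt "0 0 0 0 0 0.3" --pt "0 0 0 0 0 0.2" --pt "0 0 0 0 0 0"

```text
time: 15.18
ee_pos: [0.5355, 0.0966, 0.1479]
eef_rot: [0.99, -0.139, 0.0, 0.0]
ft_force: [1.4, -3.7, 0.2]
width: 0.0114
grip_force: 50.0
```

```bash
python3 - <<'E'
from h import *
s=st(); x=R.from_quat(s["eef_rot"]).as_matrix()[:,0]; print(np.degrees(np.arctan2(x[1],x[0])))
E
```

```text
{'time': 15.175, 'ee_pos': [0.5355, 0.0966, 0.1479], 'eef_rot': [0.9903, -0.1386, 0.0002, 0.0002], 'ft_force': [1.369, -3.7463, 0.2387], 'torque': [-1.0184, 0.0285, 0.1087], 'width': 0.0114, 'grip_force': 50.0007, 'joint_positions': [-0.8755, 0.2602, 0.7095, 1.821, -0.1861, 1.1278, -1.9513]}
-15.936648186655184
```

Call:
carry_out --pt "0 0 0 0 0 0.25" --pt "0 0 0 0 0 0.25" --pt "0 0 0 0 0 0"

```text
time: 15.55
ee_pos: [0.5355, 0.0966, 0.1479]
eef_rot: [0.985, -0.174, 0.0, 0.0]
ft_force: [1.3, -5.2, 1.8]
width: 0.012
grip_force: 50.0
```

```bash
python3 - <<'E'
from h import *
s=st(); x=R.from_quat(s["eef_rot"]).as_matrix()[:,0]; print(np.degrees(np.arctan2(x[1],x[0])))
E
```

```text
{'time': 15.55, 'ee_pos': [0.5355, 0.0966, 0.1479], 'eef_rot': [0.9848, -0.1739, 0.0002, 0.0003], 'ft_force': [1.3072, -5.2036, 1.7866], 'torque': [-1.5128, -0.056, 0.7257], 'width': 0.012, 'grip_force': 50.0269, 'joint_positions': [-0.8848, 0.2621, 0.7206, 1.8213, -0.1896, 1.1282, -2.0197]}
-20.026762436527374
```

Call:
carry_out --pt "0 0 0 0 0 0.15" --pt "0 0 0 0 0 0" --pt "0 0 0 0 0 -0.3" --pt "0 0 0 0 0 -0.4" --pt "0 0 0 0 0 -0.5" --pt "0 0 0 0 0 0" --pt "0 0 0 0 0 0"

```text
time: 16.42
ee_pos: [0.5352, 0.0975, 0.1476]
eef_rot: [0.995, -0.102, -0.0, -0.0]
ft_force: [-0.1, -0.1, -0.8]
width: 0.0115
grip_force: 50.0
```

```bash
python3 - <<'E'
from h import *
s=st(); x=R.from_quat(s["eef_rot"]).as_matrix()[:,0]; print(np.degrees(np.arctan2(x[1],x[0])))
E
```

```text
{'time': 16.425, 'ee_pos': [0.5352, 0.0975, 0.1476], 'eef_rot': [0.9948, -0.1016, -0.0002, -0.0003], 'ft_force': [-0.0567, -0.0733, -0.8065], 'torque': [-0.0517, 0.1684, -0.0387], 'width': 0.0115, 'grip_force': 49.9998, 'joint_positions': [-0.8663, 0.2584, 0.6969, 1.8207, -0.1833, 1.1276, -1.8809]}
-11.661287853028675
```

Call:
carry_out --pt "0 0 -0.2 0 0 0" --pt "0 0 -0.3 0 0 0" --pt "0 0 -0.5 0 0 0" --pt "0 0 -0.7 0 0 0" --pt "0 0 -0.7 0 0 0" --pt "0 0 -0.3 0 0 0" --pt "0 0 0 0 0 0" --pt "0 0 0 0 0 0"

```text
time: 17.42
ee_pos: [0.5349, 0.097, 0.2548]
eef_rot: [0.995, -0.101, -0.001, 0.0]
ft_force: [-0.4, -0.5, -1.9]
width: 0.0118
grip_force: 50.0
```

```bash
python3 - <<'E'
from h import *
c=cam("wrist"); save(c,"w4.png"); s=st(); M=R.from_quat(s["eef_rot"]).as_matrix(); x=M[:,0]; print(np.degrees(np.arctan2(x[1],x[0])))
P=c["P"];v,u=np.mgrid[0:480,0:640]
m=(np.linalg.norm(P-[*s["ee_pos"][:2],s["ee_pos"][2]-.0365],axis=-1)<.035); q=((P[m]-s["ee_pos"])@M); print("below-tcp pts tool frame min/max",q.min(0),q.max(0))
E
```

```text
{'time': 17.475, 'ee_pos': [0.5348, 0.0969, 0.2547], 'eef_rot': [0.9949, -0.1008, -0.0007, 0.0004], 'ft_force': [-0.2069, -0.2552, -1.2552], 'torque': [-0.022, 0.1751, -0.0867], 'width': 0.012, 'grip_force': 49.9997, 'joint_positions': [-0.9025, 0.1559, 0.7177, 1.6831, -0.1047, 1.3435, -1.9397]}
-11.57195524742629
below-tcp pts tool frame min/max [-0.00894882 -0.02182312  0.00408745] [0.02295    0.02119343 0.0610882 ]
```

View pics/w4.png

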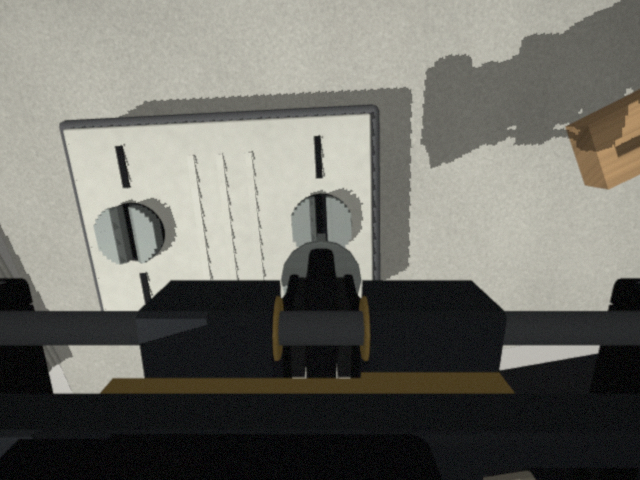

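The latch's slot at column 321 now lines up with the rib at (319,157), so it looks locked. I'll turn back towards the stand and check the angle from above once it's clear.

Call:
carry_out --pt "0 0 0 0 0 -0.95" --pt "0 0 0 0 0 -1" --pt "0 0 0 0 0 -1" --pt "0 0 0 0 0 -1" --pt "0 0 0 0 0 -1" --pt "0 0 0 0 0 -1" --pt "0 0 0 0 0 -1" --pt "0 0 0 0 0 -1" --pt "0 0 0 0 0 -1" --pt "0 0 0 0 0 -1" --pt "0 0 0 0 0 -1" --pt "0 0 0 0 0 -1" --pt "0 0 0 0 0 -1" --pt "0 0 0 0 0 -1" --pt "0 0 0 0 0 -0.8" --pt "0 0 0 0 0 0" --pt "0 0 0 0 0 0"

```text
time: 19.6
ee_pos: [0.5352, 0.0969, 0.2553]
eef_rot: [0.6, 0.8, -0.0, -0.0]
ft_force: [0.2, -0.5, 0.5]
width: 0.0118
grip_force: 50.0
```

```bash
python3 - <<'E'
from h import *
s=st(); M=R.from_quat(s["eef_rot"]).as_matrix(); x=M[:,0]; print(np.degrees(np.arctan2(x[1],x[0])), (M.T@(np.array([.5479,-.2242,.0765])-s["ee_pos"])/.04).round(3))
E
```

```text
{'time': 19.6, 'ee_pos': [0.5352, 0.0969, 0.2553], 'eef_rot': [0.5999, 0.8001, -0.0003, -0.0002], 'ft_force': [0.1765, -0.4531, 0.4719], 'torque': [-0.0561, -0.0005, 0.0084], 'width': 0.0118, 'grip_force': 49.9998, 'joint_positions': [-0.7468, 0.1442, 0.5394, 1.6754, -0.0757, 1.3436, 0.0892]}
106.27587359976206 [-7.794 -1.942  4.472]
```

Call:
carry_out --pt "-0.6 -0.15 0 0 0 0" --pt "-0.78 -0.2 0 0 0 0" --pt "-0.8 -0.2 0 0 0 0" --pt "-0.8 -0.2 0 0 0 0" --pt "-0.8 -0.2 0 0 0 0" --pt "-0.8 -0.2 0 0 0 0" --pt "-0.8 -0.2 0 0 0 0" --pt "-0.8 -0.2 0 0 0 0" --pt "-0.8 -0.2 0 0 0 0" --pt "-0.6 -0.15 0 0 0 0" --pt "-0.21 -0.04 0 0 0 0" --pt "0 0 0 0 0 0" --pt "0 0 0 0 0 0"

```text
time: 21.22
ee_pos: [0.5494, -0.2225, 0.2556]
eef_rot: [0.598, 0.801, 0.0, -0.0]
ft_force: [-0.7, -0.3, -0.9]
width: 0.0114
grip_force: 50.0
```

```bash
python3 - <<'E'
from h import *
c=cam("top"); save(c,"top2.png",(185,175,255,280),5); g=c["pixels"].mean(-1); P=c["P"];v,u=np.mgrid[0:480,0:640]
m=(np.hypot(u-218,v-226)<14)&(g<55); q=P[m][:,:2]; e=np.linalg.eigh(np.cov(q.T))[1][:,1]; print("slot yaw",m.sum(),np.degrees(np.arctan(e[1]/e[0])))
w=cam("wrist"); save(w,"w5.png")
s=st(); M=R.from_quat(s["eef_rot"]).as_matrix(); x=M[:,0]; print(np.degrees(np.arctan2(x[1],x[0])), (M.T@(np.array([.5479,-.2242,.0765])-s["ee_pos"])/.04).round(3))
E
```

```text
slot yaw 152 -7.339224387253396
{'time': 21.325, 'ee_pos': [0.5493, -0.2226, 0.2557], 'eef_rot': [0.5983, 0.8013, 0.0003, -0.0002], 'ft_force': [-0.6255, 0.0333, -0.3324], 'torque': [-0.0317, -0.0248, 0.0216], 'width': 0.0115, 'grip_force': 49.9998, 'joint_positions': [-0.2978, 0.2975, 0.7529, 1.5568, -0.2067, 1.3692, 0.7628]}
106.50981682017162 [-0.03  -0.047  4.479]
```

View pics/top2.png

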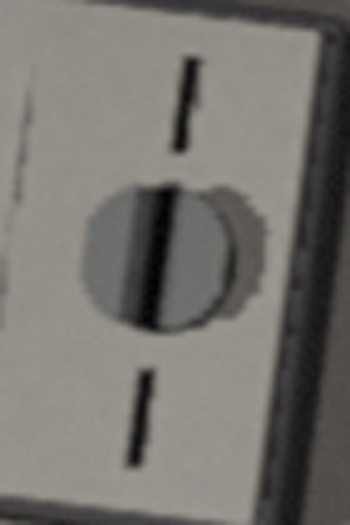

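View pics/w5.png

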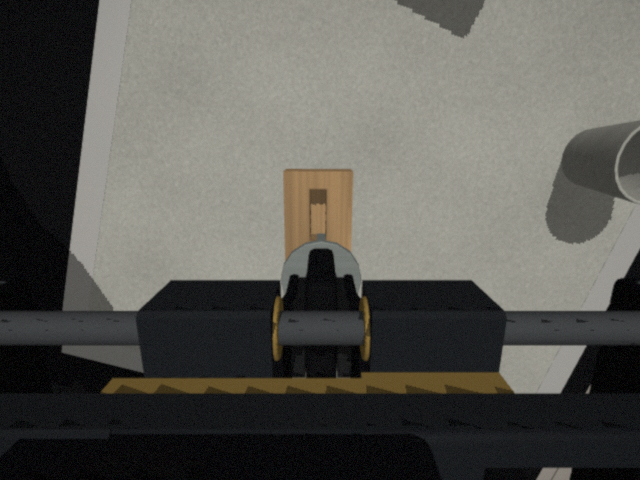

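The top crop shows the slot in line with both ribs, from (190,60) to (140,465), so the latch is locked. The wrist view shows the empty pocket at (318,212) in line with the key, so I'll lower it.

Call:
carry_out --pt "-0.03 -0.05 0 0 0 0" --pt "0 0 0.5 0 0 0" --pt "0 0 0.8 0 0 0" --pt "0 0 0.8 0 0 0" --pt "0 0 0.6 0 0 0" --pt "0 0 0.4 0 0 0" --pt "0 0 0.3 0 0 0" --pt "0 0 0.3 0 0 0" --pt "0 0 0.3 0 0 0" --pt "0 0 0.2 0 0 0" --pt "0 0 0.2 0 0 0" --pt "0 0 0 0 0 0" --pt "0 0 0 0 0 0"

```text
time: 22.95
ee_pos: [0.5476, -0.2257, 0.08]
eef_rot: [0.599, 0.801, 0.0, 0.0]
ft_force: [-0.3, -0.1, -0.5]
width: 0.0115
grip_force: 50.0
```

Call:
carry_out --pt "0 0 0.03 0 0 0" --pt "0 0 0.03 0 0 0" --pt "0 0 0 0 0 0" --pt "0 0 0 0 0 0"

```text
time: 23.45
ee_pos: [0.5475, -0.2256, 0.0773]
eef_rot: [0.599, 0.801, 0.0, -0.0]
ft_force: [0.1, 0.5, -1.5]
width: 0.0116
grip_force: 50.0
```

```bash
python3 - <<'E'
from h import *
s=st()
E
```

```text
{'time': 23.45, 'ee_pos': [0.5475, -0.2256, 0.0773], 'eef_rot': [0.5988, 0.8009, 0.0, -0.0], 'ft_force': [0.0974, 0.5021, -1.5155], 'torque': [-0.0632, 0.0894, 0.0052], 'width': 0.0116, 'grip_force': 49.9996, 'joint_positions': [-0.2281, 0.4693, 0.6811, 1.7562, -0.3374, 1.036, 0.8615]}
```

Call:
carry_out --pt "0 0 0.02 0 0 0" --pt "0 0 0 0 0 0"

```text
time: 23.7
ee_pos: [0.5475, -0.2256, 0.0765]
eef_rot: [0.599, 0.801, 0.0, 0.0]
ft_force: [0.1, 0.2, -0.1]
width: 0.0116
grip_force: 50.0
```

Call:
carry_out --pt "0 0 0 0 0 0" --pt "0 0 0 0 0 0" --pt "0 0 0 0 0 0" --pt "0 0 0 0 0 0" --pt "0 0 0 0 0 0" --pt "0 0 0 0 0 0" --pt "0 0 0 0 0 0" --pt "0 0 0 0 0 0" --fingers 87

```text
time: 24.7
ee_pos: [0.5475, -0.2256, 0.0765]
eef_rot: [0.599, 0.801, 0.0, -0.0]
ft_force: [0.1, 0.2, -0.1]
width: 0.0824
grip_force: 0.0
```

Call:
carry_out --pt "0 0 -0.3 0 0 0" --pt "0 0 -0.7 0 0 0" --pt "0 0 -0.8 0 0 0" --pt "0 0 -0.8 0 0 0" --pt "0 0 -0.8 0 0 0" --pt "0 0 -0.6 0 0 0" --pt "0 0 0 0 0 0" --pt "0 0 0 0 0 0"

```text
time: 25.7
ee_pos: [0.5472, -0.2254, 0.2362]
eef_rot: [0.599, 0.801, 0.0, -0.0]
ft_force: [0.3, 0.2, -0.2]
width: 0.0874
grip_force: 0.0
```

```bash
python3 - <<'E'
from h import *
c=cam("wrist"); save(c,"w6.png"); st()
P=c["P"]; m=(P[...,2]>.094)&(P[...,2]<.112)&(np.hypot(P[...,0]-.548,P[...,1]+.224)<.04)
q=P[m][:,:2].astype(np.float32); print(m.sum(),P[m].mean(0),cv2.minAreaRect(q))
E
```

```text
{'time': 25.75, 'ee_pos': [0.5471, -0.2254, 0.2359], 'eef_rot': [0.5988, 0.8009, -0.0001, -0.0005], 'ft_force': [-0.4553, 0.4375, -0.6038], 'torque': [-0.0849, 0.0673, 0.0044], 'width': 0.0872, 'grip_force': 0.0, 'joint_positions': [-0.2937, 0.3089, 0.7533, 1.5881, -0.2157, 1.3314, 0.7743]}
833 [ 0.54737316 -0.22514784  0.10270915] ((0.5473189949989319, -0.2259538471698761), (0.012212507426738739, 0.04484349861741066), 16.540359497070312)
```

View pics/w6.png

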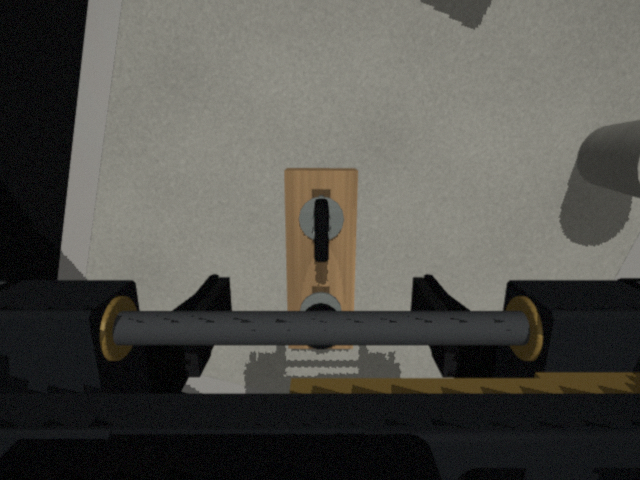

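The key stands upright in its pocket at (321,230), with its top at 0.1027 m as before, and the gripper is clear of it.

```bash
python3 -c "
from bench import r
print(r.close_job())"
```

```text
the job is handed in; nothing more can be done
None
```

The open latch is turned to its stop and in line with its ribs, the blade key is back upright in its pocket and released, and the job is handed in at about 26 s; no verdict came back.

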